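Open the sanitiser jug for the evening soak

TASK

The serving tongs and cake server are waiting to be soaked in sanitiser: open the jug for it. First let the pressure out by turning the small vent screw on its shoulder about a quarter turn counter-clockwise; only then press the big safety cap down, twist it counter-clockwise while it is down until it comes free, and lift it straight off. Finish holding the cap in the gripper, level and still, a hand's breadth (5 to 12 cm) above the mouth of the jug and over it; leave the vent open and the pan and serving tools alone.

Things in the scene. Friction and masses are not known exactly. Their poses are not given: they have to be found in the camera images.
- jug: White plastic jug held tight in a low steel drip tray screwed to the counter: neither moves. Jug 206 x 126 mm, shoulders 160 mm high; tray 226 x 150 x 26 mm. Origin: centre of the tray's underside. x runs along the jug from the capped neck (x = -50 mm) to the vent screw (x = +55 mm) and a D-shaped handle that sticks out to x = +145 mm, up to 141 mm high. z up.
- cap: Big grey ribbed push-and-turn cap on the neck: round, 50 mm across, 39 mm high, 30 to 60 g. Origin: centre of its underside, 180 mm above the counter while locked (top 219 mm), its x then along the jug's x, z up. It cannot turn or lift until pressed down 3.5 mm or more (hard stop at 7.5 mm); a spring resists with 6 N at first, about 10 N at 7 mm. For its turn see the mouth.
- mouth (a point): Centre of the top of the neck (32 mm across), 190.5 mm above the counter, on the cap's axis, hidden under the cap. Its three lugs hold the cap: held down, the cap turns counter-clockwise seen from above; at 0.9 to 1.4 rad from its locked place it is free to lift, then comes an end stop. Turned less, it stays captive. The mouth does not move.
- vent (a joint): Turn of the vent screw in rad, counter-clockwise from above positive: 0 fully shut, 2.2 its open stop; starts between 0 and 0.2; open enough from 1.2. It stays where it is left (friction 0.05 N m) and cannot come off or rise.
- vent_top (a point): Centre of the top of the vent screw: a small grey ribbed round cap, 28 mm in diameter, 22 mm high, its top 192 mm above the counter, 105 mm from the big cap's axis.
- soak_pan: Empty open steel pan, 106 x 186 mm over its rim, 66 mm high, to the left of the jug. Origin: centre of its underside. Bystander.
- tongs: Steel serving tongs, 315 x 62 x 35 mm, lying behind the pan. Origin: centre of its underside. Bystander.
- cake_server: Cake server with wooden handle, 277 x 54 x 18 mm, lying behind the pan. Origin: centre of its underside. Bystander.

How it is judged:
By the outcome, as a careful person would: the job done as asked, in the order asked, and still so for the second after the job is handed in, while the arm keeps its last pose, push and grip.
It also fails if it takes over 53 s, if anything falls off the work surface, if the arm or the gripper's body presses on something with over 40 N, if the wrist force passes 120 N, or if a joint passes its speed limit or range.

ROBOT

A 7-joint arm with a two-finger parallel gripper is mounted at the origin on a cart in front of the work surface, level with it; the furniture and walls round the work are solid. World frame = base frame: x ahead of the robot, y to its left, z up, the work surface at z = 0. Lengths are in mm, angles in rad, forces in N, time in s.
With the tool pointing down it reaches from about 400 to 850 mm from the base axis. Payload 4.5 kg.
Tool frame: the origin (TCP) lies midway between the tips of the shut fingers; the grasp point (between the pads) lies ctrl.hold_point_z behind it (ctrl.hold_point_z is the distance from the TCP to the grasp point, in mm); x points along the fingers, y is the direction in which the jaws open and shut, and the axes are right-handed (so a half turn about x gives the same grasp; the last joint's range is limited). The gripper opens to 88 mm and grips with 3 to 60 N. Pads are 18 mm wide; open, the fingers measure 123 mm over their backs; the gripper's body (75 mm by 187 mm) begins 45 mm behind the grasp point.
Start: joints at [1.276, 0.689, -0.195, 1.565, 0.157, 0.902, -0.215], TCP at [201.847, -591.533, 238.743] pointing down, gripper open.
Joint ranges: [-3.01, 3.01], [-0.46, 2.08], [-1.47, 1.51], [0.13, 2.56], [-1, 4.14], [0.04, 2.09], [-2.66, 2.66]. Speed limits (rad/s): [2.57, 2.57, 3.14, 3.14, 3.14, 3.14, 3.14].

INTERFACE

Orientations are given as a rotation vector (axis times angle).
In Python, from station import sense, optics, sign_off, ctrl gives the robot as it stands. The module is installed in compiled form; this text tells all that it offers.
- The arm moves only by the tool carry_out, never from a script. Its argument "commands" is a list of rows, each a list of 3 entries, a list of its own where there are three numbers: the shift along the world's x, y, z each as a share of 60 cm, from -1 to 1, then the turn, a rotation vector about the world's x, y, z each as a share of 360 degrees, from -1 to 1, then the opening, from -1 (shut) to 1 (fully open), so that 0 is half open. A call has 1 to 10 rows; each row is the pose to reach, as a shift and turn from the pose measured when the call began, turning the shorter way round; what a row does not reach only later rows make up. A row lasts 1/10 s, in which the tool goes at most 50 mm and 8.59 degrees, less where a joint would pass 70% of its speed; a pose out of reach is approached as far as the arm can. A call with a number of a shift or a turn outside -1 to 1 is refused whole. A call with a gripper value outside its range is refused whole. The fingers move at their own pace and stop on an object; "newtons" is the grip in N (left out, the last holds). Time passes only in rows, so rows that repeat a pose let the fingers close. It gives the time, the measured TCP pose, the force and the opening at its end, in the units of the state.
- sense(): the state, without advancing time (a new reading comes with each control period).
- optics.grab_frame(name): name is "scene" or "top"; returns the picture (420x560x3 uint8, red, green, blue); there is no depth.
- optics.calibration(name): a dict with "camera_matrix" (3x3 intrinsics, pixels), "origin" and "rotation" of the camera in the world. Camera axes: x right, y down, z forward; pixel columns grow to the right and rows downward; lengths in mm; the calibration is good to about 2 mm. A picture is of the moment at which its call begins. calibration takes no time and is no camera call.
- sign_off(): hands the job in, once; it reports no verdict.
The state is a dict: "clock": time; "qpos": joint angles; "joint_velocities": joint speeds; "tau": joint torques, N m; "ee_pos": TCP position; "tcp_rot": TCP orientation; "force": force on the tool from outside, world axes, zero at the start; "ft_torque": the same for the moment, N m; "opening": opening from 0.0 (shut) to 1.0 (fully open).
Only numpy, scipy, OpenCV 4.12 (cv2) and the standard library are available. Lean on these libraries where they do the work, as an engineer would, in place of code of your own. Each camera call takes 0.05 s, during which the arm holds its last target. There are 200 camera calls.

## Working session

There is one attempt and no reset: what is moved stays moved. The work goes in short steps, Python scripts to look and compute and a tool call to move; the robot and the scene stay as the last step left them, time stands still between calls to the robot, and variables do not carry over. Pictures are saved under pics/ and viewed, on a budget of 10 in all, crops included, one or two more only if the job needs it, and the job is handed in when it is done.

Besides the shell and the picture viewer there is one more tool, called after "Request:" as name(argument=value, ...) on one line, values as JSON. carry_out: Moves the arm, as the interface text tells. Its arguments: {"type":"object","properties":{"commands":{"type":"array"},"newtons":{"type":"number"}},"required":["commands"]}

```bash
mkdir -p pics
python3 - <<'E'
from station import sense, optics, ctrl
import cv2
for n in("scene","top"):
    cv2.imwrite(f"pics/{n}0.png",optics.grab_frame(n)[:,:,::-1])
    print(n,optics.calibration(n))
s=sense();print(s,ctrl.hold_point_z)
E
```

```text
scene {'camera_matrix': array([[453.50108703,   0.        , 277.86915018],
       [  0.        , 453.50108703, 211.82782834],
       [  0.        ,   0.        ,   1.        ]]), 'origin': array([ 190.82118063, -530.58169346,  978.47962707]), 'rotation': array([-2.31686202,  0.72995551, -0.25458262])}
top {'camera_matrix': array([[380.18688476,   0.        , 287.52584444],
       [  0.        , 380.18688476, 211.8857202 ],
       [  0.        ,   0.        ,   1.        ]]), 'origin': array([ 547.43122448,  102.68144132, 1052.52799794]), 'rotation': array([-2.1554475 ,  2.21539945, -0.11656135])}
{'clock': 0.1, 'qpos': array([ 1.27582398,  0.6898908 , -0.19453303,  1.56620346,  0.1572838 ,
        0.90246449, -0.21512352]), 'joint_velocities': array([ 0.00128084, -0.00410083,  0.0010018 , -0.00295909,  0.00166078,
       -0.00094223, -0.00087358]), 'tau': array([-3.79653633e-03, -5.28495598e+01, -1.27149604e+00, -1.53837061e+01,
       -5.25187666e-02,  1.97282214e-03,  6.40422763e-05]), 'ee_pos': array([ 201.59923669, -591.02403233,  238.00609364]), 'tcp_rot': array([ 2.04367071,  0.34071464, -2.04438655]), 'force': array([-0.16692794,  0.10264287,  0.12533664]), 'ft_torque': array([-0.02866034,  0.03662923,  0.0059798 ]), 'opening': 1.0038455369113446} 18.700000000000003
```

View pics/scene0.png

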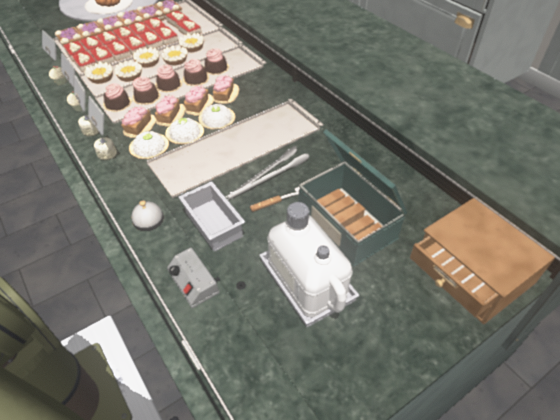

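View pics/top0.png

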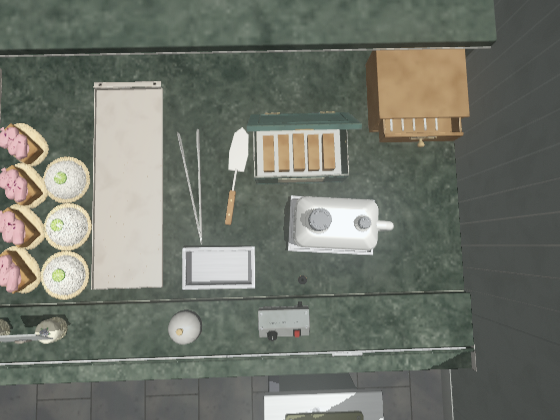

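The scene view shows the cap at about (297,213) and the vent at (322,253). The top view shows the cap at (319,219) and the vent at (367,223), with the cake box behind the jug and the pan to its left. Next I'll measure both.

```bash
cat > h.py <<'E'
import numpy as np, cv2
from scipy.spatial.transform import Rotation as R
from station import sense, optics, ctrl
def ray(n,uv):
    c=optics.calibration(n); d=R.from_rotvec(c['rotation']).as_matrix()@np.linalg.solve(c['camera_matrix'],[*uv,1]); return c['origin'],d
def plane(n,uv,z):
    o,d=ray(n,uv); return o+d*(z-o[2])/d[2]
def proj(n,p):
    c=optics.calibration(n); q=c['camera_matrix']@(R.from_rotvec(c['rotation']).as_matrix().T@(np.asarray(p)-c['origin'])); return q[:2]/q[2]
def st():
    s=sense(); M=R.from_rotvec(s['tcp_rot']).as_matrix()
    print('t',round(s['clock'],2),'tcp',s['ee_pos'].round(1),'F',s['force'].round(1),'T',s['ft_torque'].round(2),'op',round(s['opening'],3),'q',s['qpos'].round(2)); print(M.round(3)); return s,M
E
python3 - <<'E'
from h import *
a=[]
for n,b in(("scene",[(280,200,315,235),(308,244,334,264)]),("top",[(300,203,340,238),(353,210,381,236)])):
    im=cv2.imread(f"pics/{n}0.png")
    crop=[]
    for (x0,y0,x1,y1) in b:
        c=im[y0-6:y1+6,x0-6:x1+6]; crop.append(cv2.resize(c,(390,390),interpolation=cv2.INTER_NEAREST))
    a.append(np.hstack(crop))
    print(n,b)
cv2.imwrite("pics/crop.png",cv2.resize(np.vstack(a),(600,600)))
for n,uvs in(("top",[((319,219),219),((367,223),192)]),("scene",[((297,211),219),((322,251),192)])):
    for uv,z in uvs: print(n,uv,plane(n,uv,z).round(1))
E
```

```text
scene [(280, 200, 315, 235), (308, 244, 334, 264)]
top [(300, 203, 340, 238), (353, 210, 381, 236)]
top (319, 219) [602.8  17.  219. ]
top (367, 223) [592.6 -94.8 192. ]
scene (297, 211) [600.6  11.9 219. ]
scene (322, 251) [590.7 -93.3 192. ]
```

View pics/crop.png

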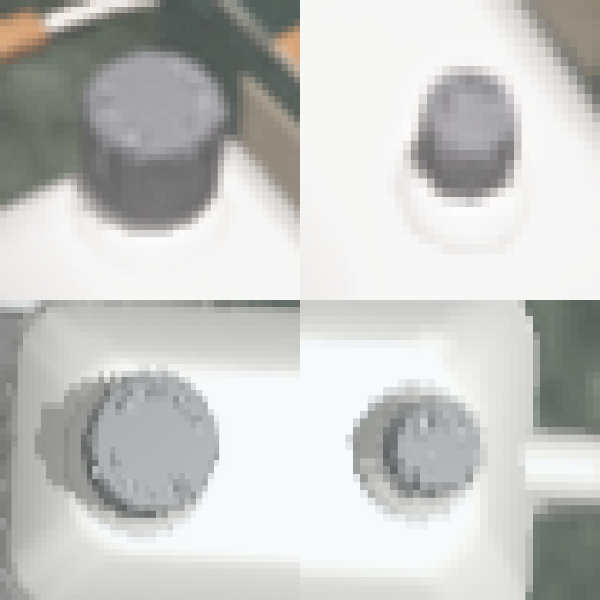

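The crop shows the top-face centres: scene cap (297.8,209.6), scene vent (323,249), top cap (320.7,218), top vent (365,222.1).

Run:
```python
from h import *
for n,uvs in(("top",[((320.7,218),219),((365,222.1),192)]),("scene",[((297.8,209.6),219),((322.9,249.2),192)])):
    P=[plane(n,uv,z) for uv,z in uvs]; d=P[1]-P[0]; print(n,np.round(P,1),np.hypot(*d[:2]),np.degrees(np.arctan2(d[1],d[0])))
st()
```

```text
top [[604.9  13.1 219. ]
 [594.7 -90.4 192. ]] 104.0061772815138 -95.62991397817513
scene [[604.6  14.3 219. ]
 [595.3 -90.7 192. ]] 105.33003814218448 -95.05150229038705
t 0.1 tcp [ 201.6 -591.   238. ] F [-0.2  0.1  0.1] T [-0.03  0.04  0.01] op 1.004 q [ 1.28  0.69 -0.19  1.57  0.16  0.9  -0.22]
[[-0.001  0.323 -0.946]
 [ 0.001 -0.946 -0.323]
 [-1.    -0.002  0.   ]]
```

Both views agree to about 1 mm: cap at (604.8,13.7), vent at (595,-90.5), spacing 104–105 mm against 105 given. I'll move above the vent.

Request:
carry_out(commands=[[[0.1, 0.12, 0.083], [0, 0, -0.005], 1], [[0.2, 0.24, 0.083], [0, 0, -0.01], 1], [[0.655, 0.834, 0.083], [0, 0, -0.025], 1], [[0.655, 0.834, 0.083], [0, 0, -0.025], 1], [[0.655, 0.834, 0.083], [0, 0, -0.025], 1], [[0.655, 0.834, 0.083], [0, 0, -0.025], 1], [[0.655, 0.834, 0.083], [0, 0, -0.025], 1], [[0.655, 0.834, 0.083], [0, 0, -0.025], 1], [[0.655, 0.834, 0.083], [0, 0, -0.025], 1], [[0.655, 0.834, 0.083], [0, 0, -0.025], 1]])

```text
clock: 1.1
ee_pos: [507.4, -201.9, 283.2]
tcp_rot: [2.131, 0.185, -2.133]
force: [0.9, -0.7, -0.3]
opening: 1.003
```

```bash
python3 -c "
from h import *
s,M=st();print((np.array([595,-90.5,280])-s['ee_pos'])/600)"
```

```text
t 1.1 tcp [ 507.4 -201.9  283.2] F [ 0.9 -0.7 -0.3] T [ 0.02 -0.06 -0.03] op 1.003 q [ 0.38  0.53 -0.14  1.75  0.09  0.87 -1.2 ]
[[-0.001  0.171 -0.985]
 [ 0.002 -0.985 -0.171]
 [-1.    -0.002  0.001]]
[ 0.14595525  0.18572035 -0.0052662 ]
```

Request:
carry_out(commands=[[[0.146, 0.1857, -0.005], [0, 0, 0], 0.3], [[0.146, 0.1857, -0.005], [0, 0, 0], 0.3], [[0.146, 0.1857, -0.005], [0, 0, 0], 0.3], [[0.146, 0.1857, -0.005], [0, 0, 0], 0.3], [[0.146, 0.1857, -0.08], [0, 0, 0], 0.3], [[0.146, 0.1857, -0.08], [0, 0, 0], 0.3], [[0.146, 0.1857, -0.08], [0, 0, 0], 0.3]])

```text
clock: 1.8
ee_pos: [593.9, -91.3, 234.8]
tcp_rot: [2.129, 0.184, -2.137]
force: [0.2, 0.4, 0.2]
opening: 0.648
```

```bash
python3 -c "
from h import *
s,M=st();print((np.array([595,-90.5,176])-s['ee_pos'])/600)
a=[]
for n in('scene','top'):
    im=optics.grab_frame(n)[:,:,::-1]; u,v=proj(n,[595,-90,200]).astype(int); a.append(cv2.resize(im[v-60:v+60,u-60:u+60],(400,400)))
cv2.imwrite('pics/a1.png',np.hstack(a))"
```

```text
t 1.8 tcp [593.9 -91.3 234.8] F [0.2 0.4 0.2] T [ 0.   -0.06  0.  ] op 0.648 q [ 0.15  0.66 -0.13  1.64  0.1   0.85 -1.42]
[[-0.004  0.17  -0.985]
 [ 0.001 -0.985 -0.17 ]
 [-1.    -0.002  0.004]]
[ 0.00177574  0.00136615 -0.09802508]
```

View pics/a1.png

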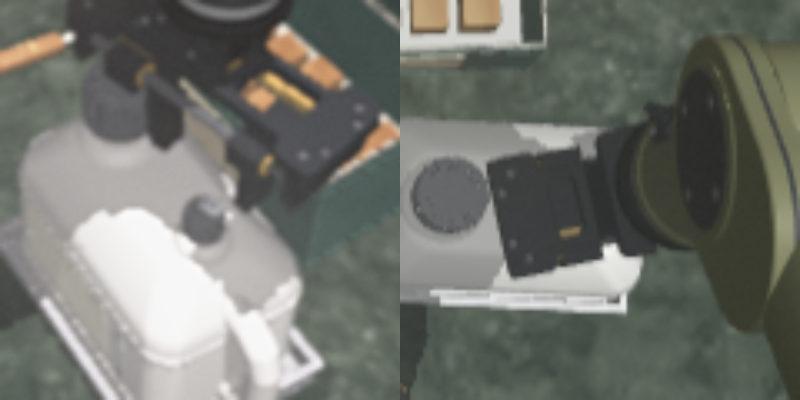

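The fingers straddle the vent in both views: the scene crop has the vent at (205,218) with a finger on either side, and the body clears the cap. I'll descend and grip.

Request:
carry_out(commands=[[[0.0018, 0.0014, -0.05], [0, 0, 0], 0.3], [[0.0018, 0.0014, -0.098], [0, 0, 0], 0.3], [[0.0018, 0.0014, -0.098], [0, 0, 0], 0.3], [[0.0018, 0.0014, -0.098], [0, 0, 0], -1], [[0.0018, 0.0014, -0.098], [0, 0, 0], -1], [[0.0018, 0.0014, -0.098], [0, 0, 0], -1], [[0.0018, 0.0014, -0.098], [0, 0, 0], -1], [[0.0018, 0.0014, -0.098], [0, 0, 0], -1], [[0.0018, 0.0014, -0.098], [0, 0, 0], -1]], newtons=20)

```text
clock: 2.8
ee_pos: [597.5, -90.9, 179.1]
tcp_rot: [2.136, 0.182, -2.129]
force: [-0.5, -0.7, 5.8]
opening: 0.307
```

```bash
python3 -c "
from h import *
s,M=st();print(s['opening']*88)"
```

```text
t 2.8 tcp [597.5 -90.9 179.1] F [-0.5 -0.7  5.8] T [-0.2   0.15 -0.01] op 0.307 q [ 0.14  0.73 -0.12  1.69  0.12  0.72 -1.43]
[[ 0.003  0.17  -0.986]
 [ 0.001 -0.986 -0.17 ]
 [-1.     0.    -0.003]]
27.051250597643588
```

Request:
carry_out(commands=[[[0, 0, 0.001], [0, 0, 0.02], -1], [[0, 0, 0.001], [0, 0, 0.04], -1], [[0, 0, 0.001], [0, 0, 0.06], -1], [[0, 0, 0.001], [0, 0, 0.08], -1], [[0, 0, 0.001], [0, 0, 0.1], -1], [[0, 0, 0.001], [0, 0, 0.12], -1]])

```text
clock: 3.4
ee_pos: [596.3, -89.1, 179.2]
tcp_rot: [1.666, 0.84, -1.663]
force: [-2.3, 3.1, -2.2]
opening: 0.305
```

```bash
python3 -c "
from h import *
s,M=st()"
```

```text
t 3.4 tcp [596.3 -89.1 179.2] F [-2.3  3.1 -2.2] T [ 0.65  0.42 -0.08] op 0.305 q [ 0.27  0.75 -0.34  1.69  0.33  0.76 -0.87]
[[-0.001  0.802 -0.598]
 [ 0.005 -0.598 -0.802]
 [-1.    -0.004 -0.003]]
```

Request:
carry_out(commands=[[[0, 0, 0], [0, 0, 0.02], -1], [[0, 0, 0], [0, 0, 0.04], -1], [[0, 0, 0], [0, 0, 0.06], -1], [[0, 0, 0], [0, 0, 0.08], -1], [[0, 0, 0], [0, 0, 0.1], -1], [[0, 0, 0], [0, 0, 0.12], -1], [[0, 0, 0], [0, 0, 0.133], -1], [[0, 0, 0], [0, 0, 0.133], -1]])

```text
clock: 4.2
ee_pos: [594.0, -88.5, 179.1]
tcp_rot: [1.061, 1.305, -1.067]
force: [-6.0, 0.2, 5.0]
opening: 0.311
```

```bash
python3 -c "
from h import *
s,M=st();print(np.degrees(np.arctan2(M[1,1],M[0,1])))"
```

```text
t 4.2 tcp [594.  -88.5 179.1] F [-6.   0.2  5. ] T [0.25 0.95 0.06] op 0.311 q [ 0.39  0.79 -0.57  1.68  0.53  0.85 -0.22]
[[-0.009  0.981  0.196]
 [ 0.003  0.196 -0.981]
 [-1.    -0.008 -0.005]]
11.316384955457952
```

Request:
carry_out(commands=[[[0, 0, 0], [0, 0, 0], 0.3], [[0, 0, 0], [0, 0, 0], 0.3], [[0, 0, 0], [0, 0, 0], 0.3], [[0, 0, 0], [0, 0, 0], 0.3], [[0, 0, 0.07], [0, 0, 0], 0.6], [[0, 0, 0.14], [0, 0, 0], 1], [[0, 0, 0.14], [0, 0, 0], 1], [[0.018, 0.17, 0.14], [0, 0, -0.02], 1], [[0.018, 0.17, 0.14], [0, 0, -0.04], 1], [[0.018, 0.17, 0.14], [0, 0, -0.06], 1]])

```text
clock: 5.2
ee_pos: [604.7, 23.6, 263.6]
tcp_rot: [1.343, 1.137, -1.335]
force: [-0.3, 0.5, 0.8]
opening: 0.995
```

```bash
python3 -c "
from h import *
s,M=st();print((np.array([604.8,13.7,265])-s['ee_pos'])/600,np.degrees(np.arctan2(M[1,1],M[0,1])))
im=optics.grab_frame('scene')[:,:,::-1];im0=cv2.imread('pics/scene0.png')
cv2.imwrite('pics/v1.png',np.hstack([cv2.resize(i[230:275,300:345],(400,400)) for i in(im0,im)]))"
```

```text
t 5.2 tcp [604.7  23.6 263.6] F [-0.3  0.5  0.8] T [ 0.01 -0.04 -0.04] op 0.995 q [ 0.19  0.67 -0.53  1.58  0.37  0.99 -0.62]
[[-0.006  0.985 -0.173]
 [ 0.014 -0.172 -0.985]
 [-1.    -0.008 -0.013]]
[ 0.0001298  -0.01648363  0.0023962 ] -9.928217602119936
```

View pics/v1.png

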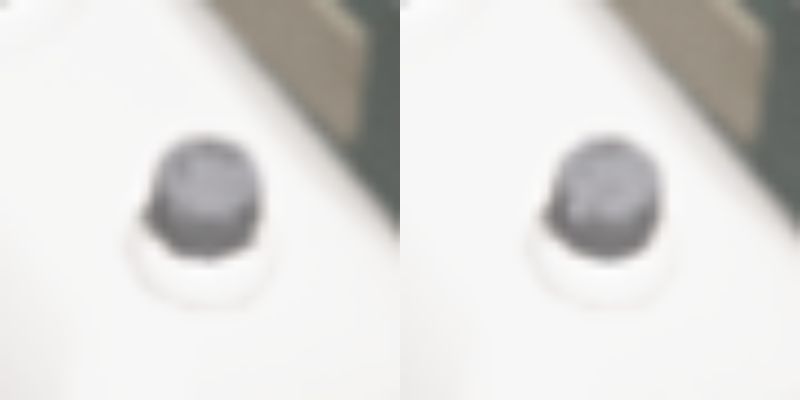

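The vent's mark moved from the upper left (190,165) to the lower left (180,205), which fits a quarter turn counter-clockwise. Next is the cap. I'll turn the jaws back and descend.

Request:
carry_out(commands=[[[0, -0.0165, 0.002], [0, 0, -0.023], 1], [[0, -0.0165, 0.002], [0, 0, -0.046], 1], [[0, -0.0165, 0.002], [0, 0, -0.069], 1], [[0, -0.0165, 0.002], [0, 0, -0.092], 1], [[0, -0.0165, 0.002], [0, 0, -0.115], 1], [[0, -0.0165, 0.002], [0, 0, -0.138], 1], [[0, -0.0165, 0.002], [0, 0, -0.14], 1], [[0, -0.0165, 0.002], [0, 0, -0.14], 1]])

```text
clock: 6.05
ee_pos: [604.6, 8.8, 264.2]
tcp_rot: [1.942, 0.517, -1.931]
force: [-0.1, 0.2, -0.1]
opening: 0.998
```

```bash
python3 -c "
from h import *
s,M=st();print((np.array([604.8,13.7,189])-s['ee_pos'])/600,np.degrees(np.arctan2(M[1,1],M[0,1])))
a=[]
for n in('scene','top'):
    im=optics.grab_frame(n)[:,:,::-1]; u,v=proj(n,[605,14,219]).astype(int); a.append(cv2.resize(im[v-60:v+60,u-60:u+60],(400,400)))
cv2.imwrite('pics/a2.png',np.hstack(a))"
```

```text
t 6.05 tcp [604.6   8.8 264.2] F [-0.1  0.2 -0.1] T [-0.03 -0.    0.01] op 0.998 q [ 0.07  0.64 -0.27  1.6   0.19  0.93 -1.32]
[[ 0.003  0.491 -0.871]
 [ 0.01  -0.871 -0.491]
 [-1.    -0.007 -0.008]]
[ 0.00034262  0.00821635 -0.12527305] -60.60170467881799
```

View pics/a2.png

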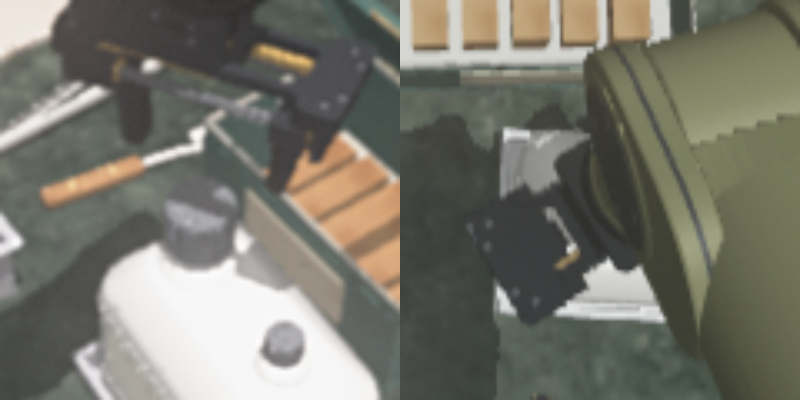

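The jaws are above the cap, 5 mm off in y and tilted by 0.6°. I'll correct both, descend and grip.

Request:
carry_out(commands=[[[0, 0.0082, 0], [-0.0016, 0.0005, 0], 1], [[0, 0.0082, 0], [-0.0016, 0.0005, 0], 1], [[0, 0.0082, -0.06], [-0.0016, 0.0005, 0], 1], [[0, 0.0082, -0.125], [-0.0016, 0.0005, 0], 1], [[0, 0.0082, -0.125], [-0.0016, 0.0005, 0], 1], [[0, 0.0082, -0.125], [-0.0016, 0.0005, 0], -1], [[0, 0.0082, -0.125], [-0.0016, 0.0005, 0], -1], [[0, 0.0082, -0.125], [-0.0016, 0.0005, 0], -1], [[0, 0.0082, -0.125], [-0.0016, 0.0005, 0], -1], [[0, 0.0082, -0.125], [-0.0016, 0.0005, 0], -1]], newtons=45)

```text
clock: 7.15
ee_pos: [605.1, 14.2, 190.1]
tcp_rot: [1.936, 0.507, -1.932]
force: [-1.3, 4.2, 2.1]
opening: 0.567
```

```bash
python3 -c "
from h import *
s,M=st();print(s['opening']*88)"
```

```text
t 7.15 tcp [605.1  14.2 190.1] F [-1.3  4.2  2.1] T [ 0.9   0.46 -0.1 ] op 0.567 q [ 0.04  0.73 -0.24  1.68  0.23  0.77 -1.37]
[[ 0.001  0.49  -0.872]
 [ 0.001 -0.872 -0.49 ]
 [-1.    -0.    -0.002]]
49.9221481125431
```

The grip reads 49.9 mm, matching the 50 mm cap. I'll press down.

Request:
carry_out(commands=[[[0, 0, -0.005], [0, 0, 0], -1], [[0, 0, -0.01], [0, 0, 0], -1], [[0, 0, -0.014], [0, 0, 0], -1], [[0, 0, -0.014], [0, 0, 0], -1], [[0, 0, -0.014], [0, 0, 0], -1]])

```text
clock: 7.65
ee_pos: [605.1, 14.3, 183.1]
tcp_rot: [1.936, 0.507, -1.932]
force: [-3.0, -0.1, 10.0]
opening: 0.555
```

```bash
python3 -c "
from h import *
s,M=st()"
```

```text
t 7.65 tcp [605.1  14.3 183.1] F [-3.  -0.1 10. ] T [ 0.01  0.66 -0.05] op 0.555 q [ 0.04  0.73 -0.24  1.68  0.24  0.75 -1.38]
[[ 0.002  0.49  -0.872]
 [ 0.001 -0.872 -0.49 ]
 [-1.     0.    -0.002]]
```

It went down 7 mm at 10 N, which matches the spring. I'll twist while holding it down.

Request:
carry_out(commands=[[[0, 0, -0.003], [0, 0, 0.02], -1], [[0, 0, -0.003], [0, 0, 0.04], -1], [[0, 0, -0.003], [0, 0, 0.06], -1], [[0, 0, -0.003], [0, 0, 0.08], -1], [[0, 0, -0.003], [0, 0, 0.1], -1], [[0, 0, -0.003], [0, 0, 0.12], -1], [[0, 0, -0.003], [0, 0, 0.14], -1], [[0, 0, -0.003], [0, 0, 0.16], -1], [[0, 0, -0.003], [0, 0, 0.18], -1], [[0, 0, -0.003], [0, 0, 0.185], -1]])

```text
clock: 8.65
ee_pos: [604.1, 16.0, 182.6]
tcp_rot: [1.132, 1.262, -1.128]
force: [-5.9, 2.5, 10.8]
opening: 0.554
```

```bash
python3 -c "
from h import *
s,M=st();print(np.degrees(np.arctan2(M[1,1],M[0,1])))"
```

```text
t 8.65 tcp [604.1  16.  182.6] F [-5.9  2.5 10.8] T [ 0.41  1.12 -0.12] op 0.554 q [ 0.22  0.78 -0.57  1.67  0.53  0.85 -0.48]
[[-0.001  0.994  0.108]
 [ 0.004  0.108 -0.994]
 [-1.    -0.001 -0.004]]
6.185811816301398
```

It has turned 66.8° (1.17 rad) at low torque. Now a gentle lift.

Request:
carry_out(commands=[[[0, 0, 0.006], [0, 0, 0], -1], [[0, 0, 0.012], [0, 0, 0], -1], [[0, 0, 0.02], [0, 0, 0], -1], [[0, 0, 0.028], [0, 0, 0], -1], [[0, 0, 0.028], [0, 0, 0], -1]])

```text
clock: 9.15
ee_pos: [604.1, 15.8, 199.7]
tcp_rot: [1.132, 1.262, -1.128]
force: [-0.8, 0.9, 0.6]
opening: 0.553
```

```bash
python3 -c "
from h import *
s,M=st();print((np.array([604.8,14,270])-s['ee_pos'])/600)"
```

```text
t 9.15 tcp [604.1  15.8 199.7] F [-0.8  0.9  0.6] T [-0.05  0.04 -0.03] op 0.553 q [ 0.22  0.76 -0.59  1.66  0.51  0.88 -0.46]
[[-0.001  0.994  0.107]
 [ 0.004  0.107 -0.994]
 [-1.    -0.001 -0.004]]
[ 0.00116249 -0.00295745  0.11716734]
```

The lift is free of force. I'll raise it until the cap's underside is about 80 mm above the mouth, so TCP z ≈ 280.

Request:
carry_out(commands=[[[0, 0, 0.03], [0, 0, 0], -1], [[0, 0, 0.06], [0, 0, 0], -1], [[0, 0, 0.09], [0, 0, 0], -1], [[0, 0, 0.12], [0, 0, 0], -1], [[0.001, -0.003, 0.135], [-0.0006, 0, 0], -1], [[0.001, -0.003, 0.135], [-0.0006, 0, 0], -1], [[0.001, -0.003, 0.135], [-0.0006, 0, 0], -1], [[0.001, -0.003, 0.135], [-0.0006, 0, 0], -1], [[0.001, -0.003, 0.135], [-0.0006, 0, 0], -1]])

```text
clock: 10.05
ee_pos: [604.3, 13.8, 279.8]
tcp_rot: [1.128, 1.26, -1.131]
force: [-0.0, 0.1, 0.1]
opening: 0.549
```

```bash
python3 -c "
from h import *
s,M=st();print(s['joint_velocities'].round(3))
a=[cv2.resize(optics.grab_frame(n)[:,:,::-1],(0,0),fx=1,fy=1)[120:330,180:460] for n in('scene','top')]
cv2.imwrite('pics/f.png',cv2.resize(np.vstack(a),(400,600)))"
```

```text
t 10.05 tcp [604.3  13.8 279.8] F [-0.   0.1  0.1] T [-0.04 -0.09 -0.01] op 0.549 q [ 0.25  0.67 -0.63  1.56  0.44  1.05 -0.39]
[[-0.003  0.994  0.108]
 [-0.     0.108 -0.994]
 [-1.    -0.003 -0.   ]]
[-0.001 -0.003 -0.003 -0.005 -0.003  0.001 -0.001]
```

View pics/f.png

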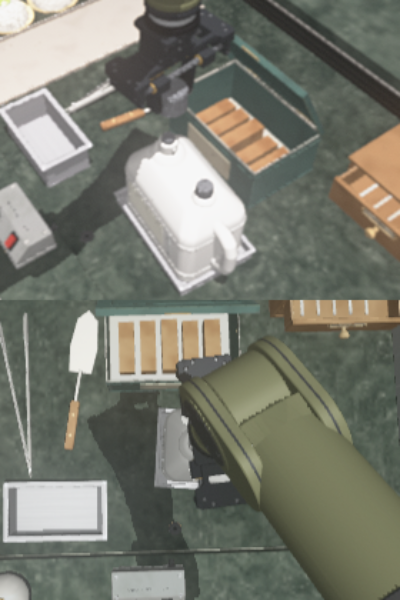

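The neck is open at (170,147) with the cap above it in the jaws at (177,100), and the pan and tools haven't moved. The opening has drifted slightly, so I'll hold and check that the grip is steady.

Request:
carry_out(commands=[[[0, 0, 0], [0, 0, 0], -1], [[0, 0, 0], [0, 0, 0], -1], [[0, 0, 0], [0, 0, 0], -1], [[0, 0, 0], [0, 0, 0], -1], [[0, 0, 0], [0, 0, 0], -1], [[0, 0, 0], [0, 0, 0], -1], [[0, 0, 0], [0, 0, 0], -1], [[0, 0, 0], [0, 0, 0], -1], [[0, 0, 0], [0, 0, 0], -1], [[0, 0, 0], [0, 0, 0], -1]])

```text
clock: 11.15
ee_pos: [604.4, 14.0, 280.1]
tcp_rot: [1.129, 1.26, -1.131]
force: [0.7, -0.6, -0.2]
opening: 0.549
```

```bash
python3 -c "
from h import *
s,M=st()
im=optics.grab_frame('scene')[:,:,::-1]; u,v=proj('scene',[604,14,270]).astype(int);print(u,v,proj('scene',[604,14,190.5]))
cv2.imwrite('pics/g.png',cv2.resize(im[v-30:v+50,u-40:u+40],(560,560)))"
```

```text
t 11.15 tcp [604.4  14.  280.1] F [ 0.7 -0.6 -0.2] T [ 0.02 -0.13  0.07] op 0.549 q [ 0.25  0.67 -0.63  1.56  0.44  1.05 -0.39]
[[-0.002  0.994  0.108]
 [ 0.     0.108 -0.994]
 [-1.    -0.002 -0.   ]]
297 194 [297.46755466 218.08008422]
```

View pics/g.png

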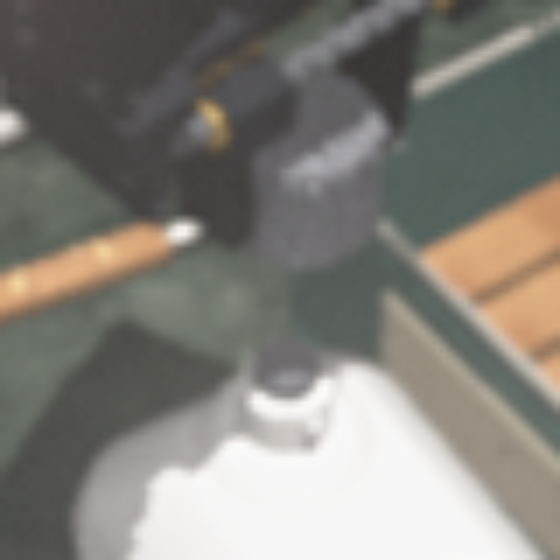

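Run:
```python
from h import *
im=cv2.cvtColor(optics.grab_frame('scene'),cv2.COLOR_RGB2BGR); cv2.imwrite('pics/h.png',im)
t=np.linspace(0,2*np.pi,80)
for c in([604.4,12,270],[604.4,0,270]):
    b=np.array([proj('scene',[c[0]+25*np.cos(a),c[1]+25*np.sin(a),c[2]]) for a in t]); T=np.array([proj('scene',[c[0]+25*np.cos(a),c[1]+25*np.sin(a),c[2]+39]) for a in t])
    print(c,'bottom u',b[:,0].min(),b[:,0].max(),'vmax',b[np.argmax(b[:,1])],'top u',T[:,0].min(),T[:,0].max())
    cv2.polylines(im,[np.round(b*16).astype(int)],True,(0,255,0) if c[1] else (0,0,255),1,0,4) if c[1] else 0
    cv2.polylines(im,[np.round(T*16).astype(int)],True,(0,255,255),1,0,4) if c[1] else 0
cv2.imwrite('pics/i.png',cv2.resize(im[164:244,257:337],(560,560),interpolation=cv2.INTER_NEAREST))
```

```text
[604.4, 12, 270] bottom u 287.1466499775956 310.26262140627927 vmax [298.43596881 202.97188994] top u 287.0998049838196 310.922488008821
[604.4, 0, 270] bottom u 290.37679342881086 313.6545277013421 vmax [301.80127459 206.36046163] top u 290.4289615065032 314.42348617204595
```

View pics/i.png

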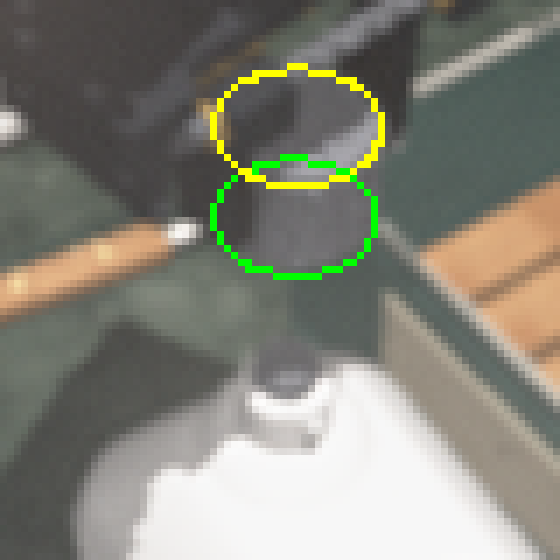

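The predicted outline of a level cap, underside at z 270 and over the mouth, matches the picture at both right-hand edges and the lower rim. A finger hides the left side. I'll hand it in.

```bash
python3 -c "
from station import sign_off
print(sign_off())"
```

```text
the job is handed in; nothing more can be done
None
```

The jug is open and the job is handed in, at about 11 s on the robot's clock. The gripper holds the cap level and still, about 80 mm above the mouth and centred over it to within about 2 mm.

- **Vent:** I turned it 91.5° counter-clockwise before touching the cap. I judged this from the gripper's rotation and from a mark on the screw that moved a matching quarter turn in the picture. The vent angle itself can't be read directly.
- **Cap:** It went down 7 mm at 10 N, as the spring should. I twisted it 1.17 rad while it was down, and it lifted straight off without resistance.
- **Last checks:** The outline of a level cap, projected into the scene view, matched the visible right-hand edges and lower rim; a finger hid the left side. The grip opening stayed constant over a one-second hold, with under 1 N on the wrist and joint speeds of about 0.005 rad/s or less just before it. The pan and tools looked untouched.
- **Checks that didn't fit at first:**
  - At the vent, the fingertips stopped 3 mm short on light contact of about 6 N, so I gripped it at that height.
  - The grip opening read 48.3 mm on the 50 mm cap, down from 49.9 mm at first, which I put down to the pads compressing.
  - By eye, the cap first looked about 9 mm off centre; the outline check showed that was only the finger hiding its left side.

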